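# Walk the tool chest home to the planing stop

## Task

Walk the heavy tool chest forward across the bench to the planing stop by pushing its near face close to the left end and close to the right end in turn, never in the middle, until its far face sits fully home and flush against both rubber buffers of the stop. It is too heavy to shove: push gently, never with more than 22 N, and do not let it slew more than about 25 degrees out of line with the stop. Leave the hammer, the glue jar and the offcut alone, and let go of the chest when it is home.

Things in the scene. Friction and masses are not known exactly. Their poses are not given: they have to be found in the camera images.
- chest: Low wooden tool chest with an open tray of chisels in its top, 110 mm deep (x), 300 mm wide (y), 72 mm high; about 2.2 kg. It slides on two flat skids across its underside (along x, 30 mm wide, 14 mm high, 80 mm left and right of its middle); its walls reach from 14 to 72 mm above the bench. Origin: on the bench under its centre; +x forward to the stop, +y left. Flat near face at x = -55 mm, far face at x = +55 mm, ends at y = +-150 mm.
- near_left (a point): Push point on the chest's near face, 120 mm left of its middle, 35 mm above the bench. Pushed here with about 7 to 14 N the chest turns about a point some 65 mm past its middle: this end swings forward and a little outward, the middle goes forward about a third as far, the other end comes back about a third as far. Mass and friction vary. Axes as the chest's.
- near_right (a point): The same push point on the right, 120 mm right of the middle, 35 mm above the bench. Pushing the middle 100 mm of the near face is not allowed. Bearing down on the chest while pushing makes it stick. Axes as the chest's.
- far_left (a point): Point on the chest's far face, 120 mm to the left of its middle, 35 mm above the bench; it must come to the left buffer. Axes as the chest's.
- far_right (a point): Point on the chest's far face, 120 mm to the right of its middle, 35 mm above the bench; it must come to the right buffer. Axes as the chest's.
- stop: Planing stop: dark wooden board 32 mm deep, 320 mm wide, 45 mm high, screwed to the bench, with two hard black rubber buffers on its near side, 26 mm wide, 19 to 45 mm above the bench, 120 mm left and right of its middle, 13 mm proud. Origin: on the bench midway between the buffers, in the plane of their near faces (x = 0). +x away from the chest, +y left. The chest starts 40 to 65 mm short.
- hammer: Bystander: hammer about 0.3 m long lying on the bench off the left end of the chest; leave it alone. Origin on its underside.
- glue: Bystander: glue jar, 60 mm across and 100 mm tall, standing near the right end of the stop; leave it alone. Origin under its centre.
- offcut: Bystander: L-shaped plywood offcut about 110 mm by 90 mm by 32 mm off the right end of the chest; leave it alone. Origin on its underside.

How it is judged:
At the end, for the whole second after the job is handed in: The chest stands flat and at rest with its far face within 2.5 mm of both buffers (at its left and at its right) and its middle within 35 mm sideways of the stop's middle (x of each of far_left, far_right in the frame of stop above -0.0025 m and y of chest in the frame of stop between -0.035 and 0.035 m and angle between chest's own z axis and vertical below 0.05 rad and linear speed of chest below 0.01 m/s); the robot touches nothing.
It fails at once if the robot pushes the chest with more than 22 N (contact force between any of the fingers, the arm and chest above 22 N).
It fails at once if the chest is pushed at the middle 100 mm of its width (contact force between the fingers and chest above 2 N and y of the grasp point in the frame of chest between -0.05 and 0.05 m).
It fails at once if the chest slews more than 26 degrees (0.454 rad) out of line with the stop (angle between the x axis of chest and the x axis of stop, either way round above 0.454 rad).
It fails at once if the hammer, the glue jar or the offcut is moved by more than 15 mm (distance of any of hammer, glue, offcut from where it was at the start of the episode above 0.015 m).
It also fails if it takes over 70 s, if anything falls off the work surface, if the arm or the gripper's body presses on something with over 40 N, if the wrist force passes 120 N, or if a joint passes its speed limit or range.

## Robot

A 6-joint arm with a two-finger parallel gripper is mounted at the origin on the work surface. World frame = base frame: x ahead of the robot, y to its left, z up, the work surface at z = 0. Lengths are in m, angles in rad, forces in N, time in s.
With the tool pointing down it reaches from about 0.35 to 0.975 m from the base axis. Payload 7.1 kg.
Tool frame: the origin (TCP) lies midway between the tips of the shut fingers; the grasp point (between the pads) lies env.grasp_offset behind it (env.grasp_offset is the distance from the TCP to the grasp point, in m); z points along the fingers, x is the direction in which the jaws open and shut, and the axes are right-handed (so a half turn about z gives the same grasp; the last joint's range is limited). The gripper opens to 88 mm and grips with 3 to 60 N. Pads are 20 mm wide; open, the fingers measure 115 mm over their backs; the gripper's body (75 mm by 178 mm) begins 61 mm behind the grasp point.
Start: joints at [-0.019, 0.423, 1.63, -0, 1.089, -0.019], TCP at [0.625, 0, 0.188] pointing down, gripper open.
Joint ranges: [-3, 3], [-0.9, 2.11], [0.09, 2.58], [-1.31, 4.45], [0.11, 2.69], [-2.54, 2.54]. Speed limits (rad/s): [2.39, 2.39, 3.01, 3.14, 3.14, 3.14].

## Interface

Orientations are given as a unit quaternion [w, x, y, z].
In Python, from station import env, imaging, close_job gives the robot as it stands. The module is installed in compiled form; this text tells all that it offers.
- The arm moves only by the tool carry_out, never from a script. Its argument "rows" is a list that holds one entry, the list of rows, each a list of 7 numbers: the shift along the world's x, y, z in mm, then the turn, a rotation vector about the world's x, y, z in rad, then the opening, from 0 (shut) to 1 (fully open). In form: [[[tx, ty, tz, wx, wy, wz, fingers], ...]]. A call has exactly 5 rows; each row is the pose to reach, as a shift and turn from the pose measured when the call began; what a row does not reach only later rows make up. A row lasts 1/12 s, in which the tool goes at most 41.7 mm and 7.16 degrees, less where a joint would pass 70% of its speed; a pose out of reach is approached as far as the arm can. A call with a gripper value outside its range is refused whole. The fingers move at their own pace and stop on an object; "squeeze" is the grip in N (left out, the last holds). Time passes only in rows, so rows that repeat a pose let the fingers close, or fill a call up. It gives the time, the measured TCP pose, the force and the opening at its end, in the units of the state.
- env.get_state(): the state, without advancing time (a new reading comes with each control period).
- imaging.read_camera(name): name is "scene" or "side" or "wrist"; returns the picture (384x512x3 uint8, red, green, blue); there is no depth.
- imaging.camera_params(name): a dict with "fx", "fy", "cx", "cy" (pixels), "R" (3x3) and "t" (3): a world point X has camera coordinates R X + t. Camera axes: x right, y down, z forward; pixel columns grow to the right and rows downward; lengths in m; the calibration is good to about 2 mm. A picture is of the moment at which its call begins: read the wrist's pose just before it. camera_params takes no time and is no camera call; for the wrist camera it gives the pose at the moment of the call.
- close_job(): hands the job in, once; it reports no verdict.
The state is a dict: "time": time; "q": joint angles; "qvel": joint speeds; "tau": joint torques, N m; "position": TCP position; "tool_rot": TCP orientation; "contact_force": force on the tool from outside, world axes, zero at the start; "wrist_torque": the same for the moment, N m; "width": opening from 0.0 (shut) to 1.0 (fully open).
Only numpy, scipy, OpenCV 4.12 (cv2) and the standard library are available. Lean on these libraries where they do the work, as an engineer would, in place of code of your own. Each camera call takes 0.05 s, during which the arm holds its last target.

## Working session

There is one attempt and no reset: what is moved stays moved. The work goes in short steps, Python scripts to look and compute and a tool call to move; the robot and the scene stay as the last step left them, time stands still between calls to the robot, and variables do not carry over. Pictures are saved under pics/ and viewed, and the job is handed in when it is done.

Besides the shell and the picture viewer there is one more tool, called as name([rows], argument=value, ...), one row to a line, values as JSON. carry_out: Moves the arm, as the interface text tells. Its arguments: {"type":"object","properties":{"rows":{"type":"array"},"squeeze":{"type":"number"}},"required":["rows"]}

```bash
mkdir -p pics; python3 - <<'E'
from station import env, imaging
import cv2
s=env.get_state()
print({k:s[k] for k in s}); print(env.grasp_offset)
for n in ["scene","side","wrist"]:
    p=imaging.camera_params(n); im=imaging.read_camera(n)
    print(n,p['fx'],p['cx'],p['cy'],p['R'],p['t'])
    cv2.imwrite(f"pics/{n}0.png",im[:,:,::-1])
E
```

```text
{'time': 0.0, 'q': array([-1.89975262e-02,  4.23799017e-01,  1.63067744e+00, -8.04775694e-06,
        1.08862763e+00, -1.90035026e-02]), 'qvel': array([ 0.00068739, -0.00046948, -0.00063972,  0.00121199,  0.00061038,
        0.00038612]), 'tau': array([ 1.28069914e-03, -5.44622147e+01, -2.73670936e+01,  6.42951974e-02,
        2.27214623e-02, -1.51321510e-04]), 'position': array([6.24391028e-01, 3.63812920e-05, 1.87432799e-01]), 'tool_rot': array([-1.07950240e-05,  9.99999714e-01,  4.85673744e-06, -7.55645324e-04]), 'contact_force': array([0.74675799, 0.50446084, 0.69838573]), 'wrist_torque': array([-0.006785  ,  0.0088215 , -0.02837369]), 'width': 0.9979739768603828}
0.0187
scene 439.7828617380241 256.0093581510535 189.21236392998034 [[-0.87862451  0.47737187  0.01162213]
 [ 0.40325143  0.75479832 -0.5173662 ]
 [-0.25574844 -0.44988398 -0.85568519]] [ 0.51137333 -0.23035218  1.42359328]
side 464.50268646185486 255.5599930678692 196.84140766838945 [[-0.83366796 -0.55203785  0.0158729 ]
 [-0.42363577  0.62079234 -0.6596587 ]
 [ 0.35430279 -0.55666065 -0.75139766]] [0.48816266 0.28014695 0.91707066]
wrist 317.95049747726586 257.3990852980446 193.93378398934198 [[ 9.99999868e-01 -4.62379385e-04 -2.22836225e-04]
 [-3.90264209e-04 -9.66936249e-01  2.55017918e-01]
 [-3.33383452e-04 -2.55017798e-01 -9.66936302e-01]] [-0.62467417 -0.03034618  0.38893853]
```

View pics/scene0.png

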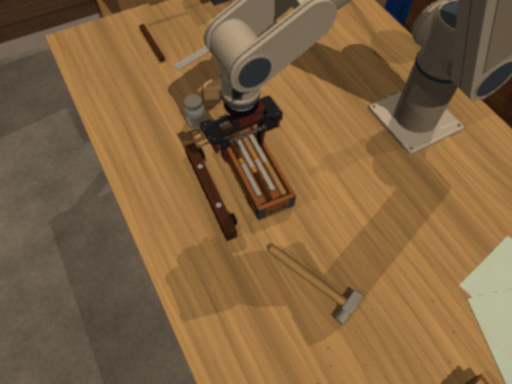

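View pics/side0.png

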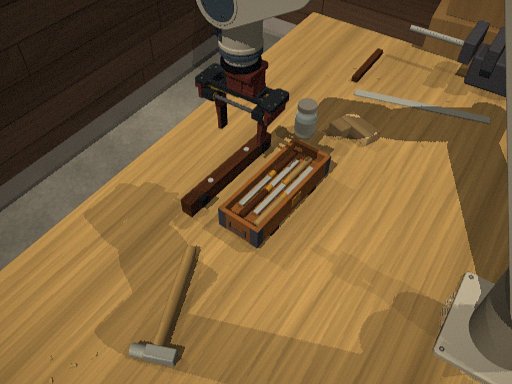

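View pics/wrist0.png

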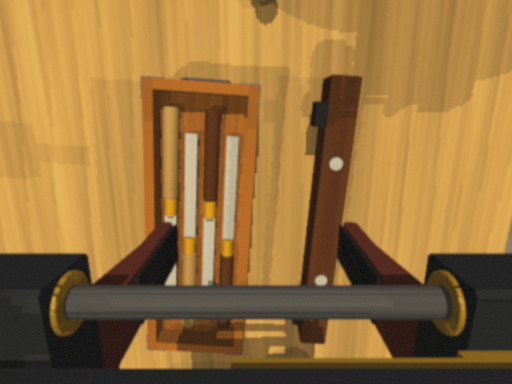

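```bash
python3 - <<'E'
import cv2
a=cv2.imread('pics/side0.png')[110:250,170:390]; cv2.imwrite('pics/sidec.png',cv2.resize(a,None,fx=3.6,fy=3.6,interpolation=cv2.INTER_CUBIC))
a=cv2.imread('pics/wrist0.png')[60:360,120:380]; cv2.imwrite('pics/wristc.png',cv2.resize(a,None,fx=2,fy=2,interpolation=cv2.INTER_CUBIC))
E
```

```text
(no output)
```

View pics/sidec.png

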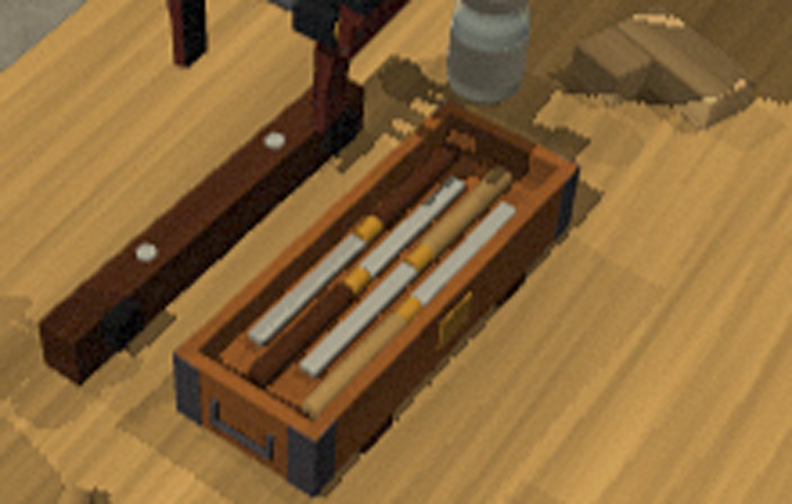

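View pics/wristc.png

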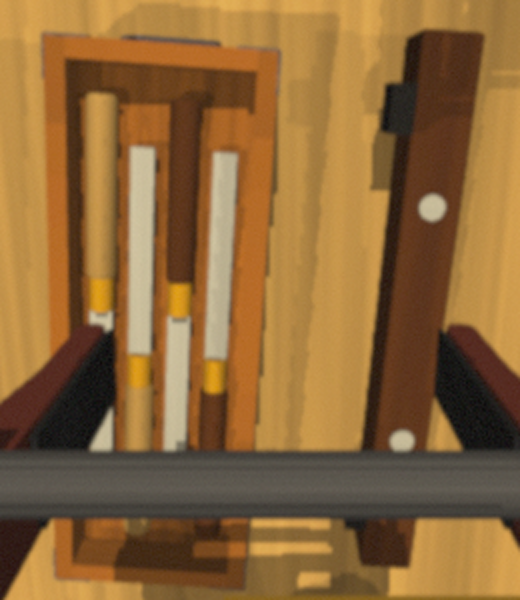

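```bash
cat > h.py <<'E'
import numpy as np
def ray(p,u,v,z):
    R=np.array(p['R']);t=np.array(p['t']);C=-R.T@t
    d=R.T@np.array([(u-p['cx'])/p['fx'],(v-p['cy'])/p['fy'],1])
    return C+d*(z-C[2])/d[2]
E
python3 - <<'E'
from station import imaging
from h import ray
import numpy as np
W=imaging.camera_params('wrist');S=imaging.camera_params('side')
cw={'NL':(42,33),'FL':(280,50),'NR':(56,578),'FR':(244,588)}
cs={'NL':(315,440),'FL':(178,355),'FR':(447,107),'NR':(578,163)}
w={k:ray(W,120+a/2,60+b/2,.072)[:2]*1e3 for k,(a,b) in cw.items()}
s={k:ray(S,170+a/3.6,110+b/3.6,.072)[:2]*1e3 for k,(a,b) in cs.items()}
for n,d in(('w',w),('s',s)):
    print({k:v.round() for k,v in d.items()})
    c=sum(d.values())/4; e=d['NL']-d['NR']+d['FL']-d['FR']
    print('centre',c.round(1),'yaw',np.degrees(np.arctan2(-e[0],e[1])), 'L',np.linalg.norm(e)/2,'W',np.linalg.norm(d['FL']-d['NL']),np.linalg.norm(d['FR']-d['NR']))
print('stop wrist')
for n,(a,b) in {'bufL1':(388,85),'bufL2':(384,133),'SFL':(483,34),'SFR':(408,566),'scr1':(432,208),'scr2':(402,440)}.items(): print(n,(ray(W,120+a/2,60+b/2,.045)*1e3).round(1))
print('stop side')
for n,(a,b) in {'SFL':(42,325),'SNL':(80,350),'scr1':(147,252),'scr2':(275,140)}.items(): print(n,(ray(S,170+a/3.6,110+b/3.6,.045)*1e3).round(1))
print('glue',ray(S,170+487/3.6,110+85/3.6,0)*1e3)
E
```

```text
{'NL': array([517., 100.]), 'FL': array([627.,  92.]), 'NR': array([ 497., -199.]), 'FR': array([ 607., -206.])}
centre [562.2 -53.4] yaw -3.8756856478140618 L 299.2908378706781 W 110.23570490012283 109.5335713661566
{'NL': array([516.,  99.]), 'FL': array([622.,  92.]), 'FR': array([ 601., -200.]), 'NR': array([ 497., -201.])}
centre [559.2 -52.5] yaw -3.9002075788087245 L 296.8545010802043 W 106.18969893542906 103.62467134608414
stop wrist
bufL1 [682.8  77.   45. ]
bufL2 [681.8  53.   45. ]
SFL [729.4 101.6  45. ]
SFR [ 708.4 -213.7   45. ]
scr1 [709.3  13.5  45. ]
scr2 [ 700.2 -125.5   45. ]
stop side
SFL [724.3 103.7  45. ]
SNL [690.8 106.4  45. ]
scr1 [707.5  13.6  45. ]
scr2 [ 698.6 -126.5   45. ]
glue [ 624.32732129 -313.02956647    0.        ]
```

carry_out([
  [[-38,18,0,0,0,0,0],[-75,36,0,0,0,0,0],[-112,54,0,0,0,0,0],[-147,70,0,0,0,0,0],[-147,70,0,0,0,0,0]],
], squeeze=10)

```text
time: 0.57
position: [0.4703, 0.0714, 0.1864]
tool_rot: [0.0, 1.0, 0.001, -0.004]
contact_force: [-0.8, -0.1, -0.6]
width: 0.657
```

carry_out([
  [[0,0,-38,0,0,0,0],[0,0,-76,0,0,0,0],[0,0,-114,0,0,0,0],[0,0,-150,0,0,0,0],[0,0,-163,0,0,0,0]],
])

```text
time: 0.98
position: [0.4675, 0.0711, 0.0195]
tool_rot: [0.0, 1.0, 0.001, -0.007]
contact_force: [-1.2, 0.3, -0.4]
width: 0.281
```

carry_out([
  [[4,0,2,0,0,0,0],[10,0,2,0,0,0,0],[12,0,2,0,0,0,0],[12,0,2,0,0,0,0],[12,0,2,0,0,0,0]],
])

```text
time: 1.4
position: [0.4811, 0.0712, 0.0228]
tool_rot: [0.0, 1.0, 0.001, -0.005]
contact_force: [-0.4, -0.1, 0.1]
width: 0.003
```

```bash
cat > snap.py <<'E'
import sys,cv2
from station import env,imaging
t=sys.argv[1]
for n in sys.argv[2:]:
    im=imaging.read_camera(n)[:,:,::-1]
    cv2.imwrite(f'pics/{n}{t}.png',im)
    if n=='side':
        cv2.imwrite(f'pics/sidec{t}.png',cv2.resize(im[110:250,170:390],None,fx=3.6,fy=3.6,interpolation=cv2.INTER_CUBIC))
s=env.get_state();print(s['time'],s['position'],s['contact_force'],s['width'])
E
python3 snap.py 1 side wrist
```

```text
1.5 [0.48026325 0.07110665 0.02248382] [0.48186719 0.29907929 0.20081467] 0.0038547102934506187
```

View pics/side1.png

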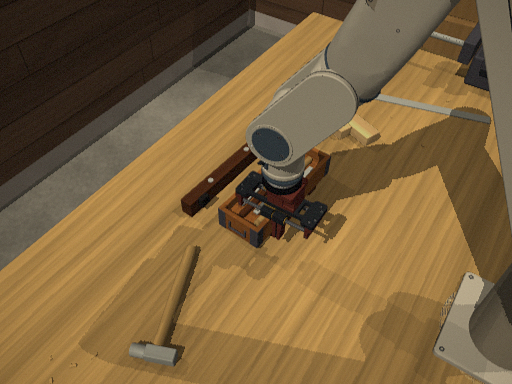

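View pics/wrist1.png

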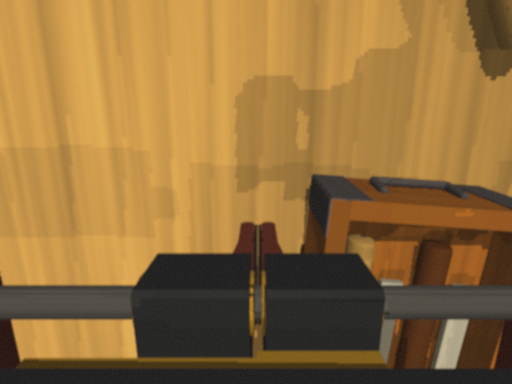

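carry_out([
  [[5,0,0,0,0,0,0],[9,0,0,0,0,0,0],[12,0,0,0,0,0,0],[15,0,0,0,0,0,0],[17,0,0,0,0,0,0]],
])

```text
time: 1.92
position: [0.4978, 0.0711, 0.0225]
tool_rot: [0.0, 1.0, 0.001, -0.006]
contact_force: [-0.1, -0.1, 1.1]
width: 0.009
```

carry_out([
  [[1,0,0,0,0,0,0],[2,0,0,0,0,0,0],[3,0,0,0,0,0,0],[4,0,0,0,0,0,0],[5,0,0,0,0,0,0]],
])

```text
time: 2.33
position: [0.5028, 0.0711, 0.0225]
tool_rot: [0.0, 1.0, 0.001, -0.006]
contact_force: [0.2, 0.3, 0.4]
width: 0.005
```

carry_out([
  [[1,0,0,0,0,0,0],[2,0,0,0,0,0,0],[3,0,0,0,0,0,0],[4,0,0,0,0,0,0],[5,0,0,0,0,0,0]],
])

```text
time: 2.75
position: [0.504, 0.071, 0.022]
tool_rot: [0.0, 1.0, 0.001, -0.009]
contact_force: [-13.5, 1.8, 8.6]
width: 0.005
```

carry_out([
  [[1,0,0,0,0,0,0],[2,0,0,0,0,0,0],[3,0,0,0,0,0,0],[4,0,0,0,0,0,0],[5,0,0,0,0,0,0]],
])

```text
time: 3.17
position: [0.5047, 0.0711, 0.0216]
tool_rot: [0.0, 1.0, 0.0, -0.013]
contact_force: [-12.4, 3.0, 11.1]
width: 0.008
```

carry_out([
  [[-4,0,2,0,-0.03,0,0],[-6,0,3,0,-0.08,0,0],[-6,0,3,0,-0.1,0,0],[-6,0,3,0,-0.1,0,0],[-6,0,3,0,-0.1,0,0]],
])

```text
time: 3.58
position: [0.4992, 0.0712, 0.0248]
tool_rot: [0.0, 0.999, 0.001, 0.037]
contact_force: [-0.0, -0.0, 0.4]
width: 0.005
```

carry_out([
  [[2,0,0,0,0,0,0],[3,0,0.5,0,0,0,0],[4,0,1,0,0,0,0],[6,0,1.5,0,0,0,0],[7,0,2,0,0,0,0]],
])

```text
time: 4.0
position: [0.5068, 0.0712, 0.0269]
tool_rot: [0.0, 0.999, 0.0, 0.037]
contact_force: [0.1, 0.2, -1.2]
width: 0.008
```

carry_out([
  [[1,0,0,0,0,0,0],[2,0,0,0,0,0,0],[3,0,0,0,0,0,0],[4,0,0.5,0,0,0,0],[5,0,1,0,0,0,0]],
])

```text
time: 4.42
position: [0.5093, 0.0711, 0.027]
tool_rot: [0.001, 0.999, 0.0, 0.035]
contact_force: [-5.3, 1.7, -3.0]
width: 0.003
```

carry_out([
  [[1,0,0.5,0,0,0,0],[2,0.5,1,0,0,0,0],[3,1,1,0,0,0,0],[4,1,1.5,0,0,0,0],[5,1.5,1.5,0,0,0,0]],
])

```text
time: 4.83
position: [0.5134, 0.0725, 0.0281]
tool_rot: [0.001, 0.999, 0.0, 0.034]
contact_force: [-4.3, -1.3, -3.4]
width: 0.005
```

carry_out([
  [[2,0.5,0,0,0,0,0],[4,1,0.5,0,0,0,0],[6,1.5,0.5,0,0,0,0],[8,2,0.5,0,0,0,0],[10,2.5,0.5,0,0,0,0]],
])

```text
time: 5.25
position: [0.523, 0.075, 0.0284]
tool_rot: [0.001, 0.999, 0.0, 0.033]
contact_force: [-4.3, 1.2, -2.6]
width: 0.004
```

carry_out([
  [[2,0.5,0,0,0,0,0],[4,1,0.5,0,0,0,0],[6,1.5,0.5,0,0,0,0],[8,2.5,0.5,0,0,0,0],[10,3,0.5,0,0,0,0]],
])

```text
time: 5.67
position: [0.5328, 0.0779, 0.0288]
tool_rot: [0.001, 0.999, 0.0, 0.033]
contact_force: [-4.2, -1.0, -2.1]
width: 0.002
```

carry_out([
  [[2,0.5,0,0,0,0,0],[4,1,0,0,0,0,0],[6,1.5,0,0,0,0,0],[8,2,0.5,0,0,0,0],[10,2.5,0.5,0,0,0,0]],
])

```text
time: 6.08
position: [0.5426, 0.0804, 0.0292]
tool_rot: [0.001, 0.999, 0.0, 0.032]
contact_force: [-5.3, -1.4, -2.8]
width: 0.008
```

```bash
python3 snap.py 2 side wrist
```

```text
6.1833 [0.54313928 0.08050364 0.0292947 ] [-3.91683089 -0.32079158 -2.69272491] 0.002706277083201103
```

View pics/sidec2.png

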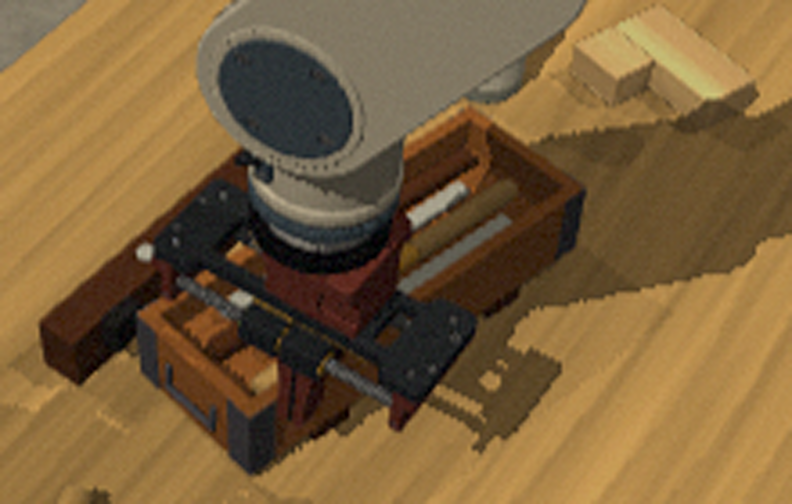

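View pics/wrist2.png

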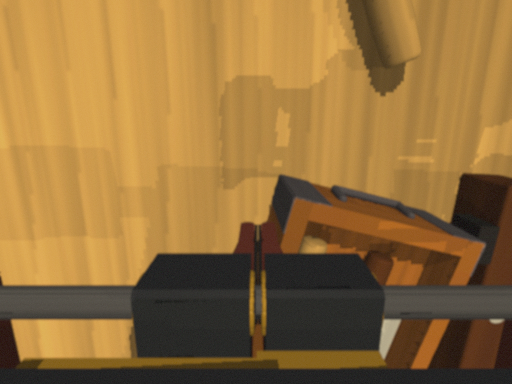

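```bash
cat > pose.py <<'E'
import numpy as np
from station import imaging
from h import ray
S=imaging.camera_params('side'); T0=np.array([675.4,-54.]); ys=np.radians(-3.8)
Rs=np.array([[np.cos(ys),-np.sin(ys)],[np.sin(ys),np.cos(ys)]])
def pose(NL,FL,FR,NR):
    P={k:ray(S,170+a/3.6,110+b/3.6,.072)[:2]*1e3 for k,(a,b) in dict(NL=NL,FL=FL,FR=FR,NR=NR).items() }
    e=P['NL']-P['NR']+P['FL']-P['FR']; c=sum(P.values())/4
    yaw=np.arctan2(-e[0],e[1]); print({k:v.round() for k,v in P.items()},'L',np.linalg.norm(e)/2)
    print('c',c,'yaw',np.degrees(yaw))
    R=np.array([[np.cos(yaw),-np.sin(yaw)],[np.sin(yaw),np.cos(yaw)]])
    for n,v in dict(near_left=(-55,120),near_right=(-55,-120)).items(): print(n,(c+R@v).round(1))
    for n,v in dict(far_left=(55,120),far_right=(55,-120),chest=(0,0)).items(): print(n,'in stop',(Rs.T@(c+R@v-T0)).round(1))
    print('rel yaw',np.degrees(yaw-ys))
E
python3 -c "
from pose import *
pose((255,418),(137,317),(470,105),(583,187))"
```

```text
{'NL': array([555., 106.]), 'FL': array([662.,  81.]), 'FR': array([ 588., -211.]), 'NR': array([ 484., -182.])} L 299.0602696313156
c [572.29445969 -51.52987454] yaw -14.037181045702775
near_left [548.   78.2]
near_right [ 489.8 -154.6]
far_left in stop [-27.6 103.9]
far_right in stop [ -70.2 -132.2]
chest in stop [-103.    -4.4]
rel yaw -10.237181045702775
```

carry_out([
  [[-38,0,0,0,0,0,0],[-60,-33,0,0,0,0,0],[-72,-72,0,0,0,0,0],[-82,-112,0,0,0,0,0],[-88,-152,0,0,0,0,0]],
])

```text
time: 6.6
position: [0.4566, -0.073, 0.0303]
tool_rot: [0.001, 0.999, 0.001, 0.035]
contact_force: [2.0, -0.8, -0.6]
width: 0.007
```

carry_out([
  [[0,-40,0,0,0,0,0],[0,-72,0,0,0,0,0],[0,-83,0,0,0,0,0],[0,-83,0,0,0,0,0],[6,-83,0,0,0,0,0]],
])

```text
time: 7.02
position: [0.4628, -0.1562, 0.0306]
tool_rot: [0.002, 0.999, 0.0, 0.036]
contact_force: [-0.1, -0.3, -0.7]
width: 0.008
```

carry_out([
  [[3,0,-2,0,0,0,0],[6,0,-3,0,0,0,0],[8,0,-3,0,0,0,0],[10,0,-3,0,0,0,0],[12,0,-3,0,0,0,0]],
])

```text
time: 7.43
position: [0.475, -0.1554, 0.0275]
tool_rot: [0.001, 0.999, 0.001, 0.036]
contact_force: [0.0, 0.4, 0.2]
width: 0.003
```

carry_out([
  [[1,0,0,0,0,0,0],[2,0,0,0,0,0,0],[3,0,0,0,0,0,0],[4,0,0.5,0,0,0,0],[5,0,1,0,0,0,0]],
])

```text
time: 7.85
position: [0.48, -0.1555, 0.0285]
tool_rot: [0.001, 0.999, 0.001, 0.036]
contact_force: [-0.4, 0.2, -0.7]
width: 0.003
```

carry_out([
  [[1,0,0,0,0,0,0],[2,0,0,0,0,0,0],[3,0,0,0,0,0,0],[4,0,0.5,0,0,0,0],[5,0,1,0,0,0,0]],
])

```text
time: 8.27
position: [0.4819, -0.1548, 0.0286]
tool_rot: [0.001, 0.999, 0.001, 0.033]
contact_force: [-5.7, -1.3, -2.7]
width: 0.006
```

Contact at x≈481. Push along the arc.

carry_out([
  [[2,-1,0.5,0,0,0,0],[4,-2,1,0,0,0,0],[6,-3,1,0,0,0,0],[8,-4,1,0,0,0,0],[10,-5,1,0,0,0,0]],
])

```text
time: 8.68
position: [0.4909, -0.1596, 0.029]
tool_rot: [0.0, 0.999, 0.001, 0.032]
contact_force: [-4.9, -0.6, -4.2]
width: 0.003
```

carry_out([
  [[2,-1,0,0,0,0,0],[4,-2,0,0,0,0,0],[6,-3,0,0,0,0,0],[8,-4,0,0,0,0,0],[10,-5,0.5,0,0,0,0]],
])

```text
time: 9.1
position: [0.5005, -0.1645, 0.0293]
tool_rot: [0.0, 1.0, 0.001, 0.031]
contact_force: [-4.4, 0.6, -3.6]
width: 0.007
```

carry_out([
  [[2,-1,0,0,0,0,0],[4,-2,0,0,0,0,0],[6,-3,0,0,0,0,0],[8,-3.5,0,0,0,0,0],[10,-4,0.5,0,0,0,0]],
])

```text
time: 9.52
position: [0.5102, -0.1686, 0.0296]
tool_rot: [0.0, 1.0, 0.001, 0.031]
contact_force: [-4.5, -1.0, -2.8]
width: 0.01
```

carry_out([
  [[2,-1,0,0,0,0,0],[4,-2,0,0,0,0,0],[6,-2,0,0,0,0,0],[8,-3,0,0,0,0,0],[10,-3,0.5,0,0,0,0]],
])

```text
time: 9.93
position: [0.5199, -0.1718, 0.0299]
tool_rot: [0.0, 1.0, 0.001, 0.03]
contact_force: [-5.9, -1.2, -3.9]
width: 0.008
```

```bash
python3 snap.py 3 side wrist scene
```

```text
10.0833 [ 0.52055687 -0.17183695  0.03005702] [-4.34998265 -0.44772013 -2.08631876] 0.008089171659972076
```

View pics/sidec3.png

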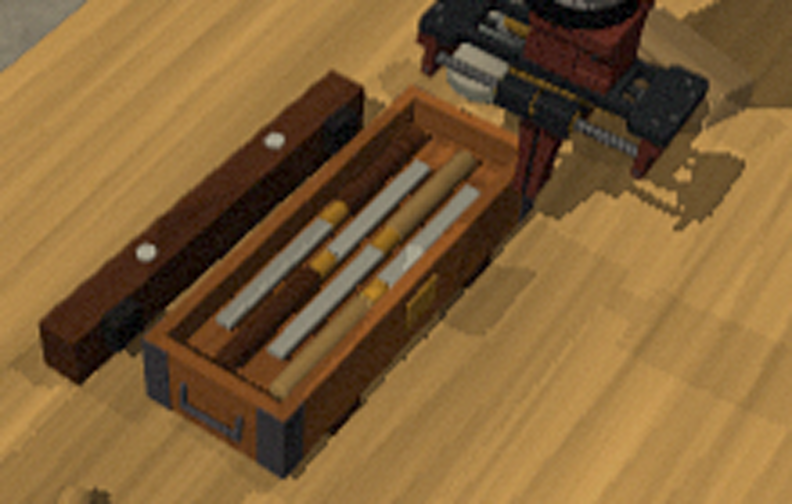

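```bash
python3 -c "
from pose import *
pose((283,420),(146,342),(412,88),(538,150))"
```

```text
{'NL': array([540.,  97.]), 'FL': array([645.,  95.]), 'FR': array([ 632., -203.]), 'NR': array([ 526., -197.])} L 296.58444176330846
c [585.88287574 -52.05794409] yaw -2.6126916500618864
near_left [536.4  70.3]
near_right [ 525.5 -169.4]
far_left in stop [-36.9 117.1]
far_right in stop [ -32.  -122.8]
chest in stop [-89.4  -4. ]
rel yaw 1.1873083499381134
```

carry_out([
  [[2,-0.5,0,0,0,0,0],[4,-1,0,0,0,0,0],[6,-1.5,0,0,0,0,0],[8,-2,0,0,0,0,0],[10,-2.5,0,0,0,0,0]],
])

```text
time: 10.5
position: [0.5299, -0.1744, 0.03]
tool_rot: [0.0, 1.0, 0.001, 0.03]
contact_force: [-7.4, -1.5, 1.3]
width: 0.003
```

carry_out([
  [[2,-0.5,0,0,0,0,0],[4,-1,0,0,0,0,0],[6,-1,0,0,0,0,0],[8,-1.5,0,0,0,0,0],[10,-2,0,0,0,0,0]],
])

```text
time: 10.92
position: [0.5389, -0.1764, 0.03]
tool_rot: [-0.0, 1.0, 0.001, 0.029]
contact_force: [-8.3, -0.1, 2.6]
width: 0.006
```

carry_out([
  [[1,-0.2,0,0,0,0,0],[2,-0.3,0,0,0,0,0],[3,-0.5,0,0,0,0,0],[4,-0.5,0,0,0,0,0],[5,-0.5,0,0,0,0,0]],
])

```text
time: 11.33
position: [0.5429, -0.1771, 0.03]
tool_rot: [0.0, 1.0, 0.002, 0.028]
contact_force: [-8.3, -3.3, 1.2]
width: 0.008
```

```bash
python3 snap.py 4 side
```

```text
11.3833 [ 0.5432644  -0.17719342  0.03000737] [-7.37556058 -2.62298429 -0.11274317] 0.0027823361427696336
```

View pics/sidec4.png

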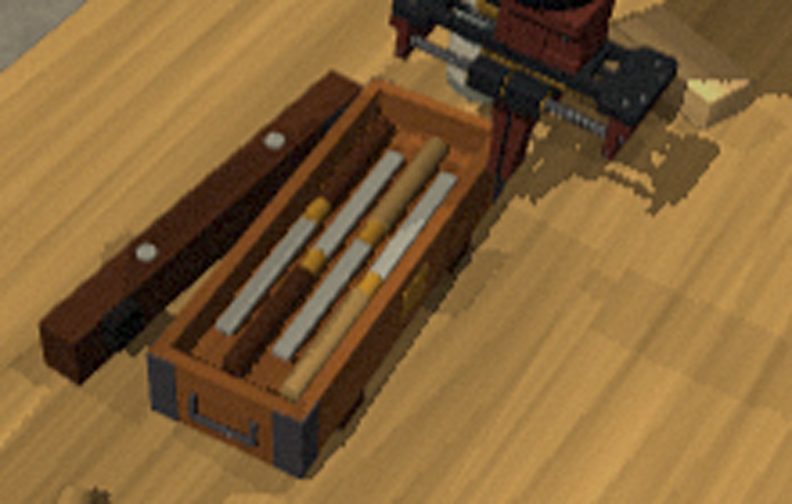

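```bash
python3 -c "
from pose import *
pose((302,418),(152,352),(375,81),(508,135))"
```

```text
{'NL': array([532.,  90.]), 'FL': array([637.,  99.]), 'FR': array([ 658., -195.]), 'NR': array([ 551., -199.])} L 291.8131664938567
c [594.39022787 -51.11763689] yaw 3.9329805518078738
near_left [531.3  64.8]
near_right [ 547.8 -174.6]
far_left in stop [-42.7 123.8]
far_right in stop [ -10.4 -114. ]
chest in stop [-81.   -2.5]
rel yaw 7.7329805518078745
```

carry_out([
  [[-38,0,0,0,0,0,0],[-42,38,0,0,0,0,0],[-42,79,0,0,0,0,0],[-42,120,0,0,0,0,0],[-42,160,0,0,0,0,0]],
])

```text
time: 11.8
position: [0.5036, -0.016, 0.0311]
tool_rot: [0.0, 1.0, 0.001, 0.031]
contact_force: [0.7, 0.3, -0.2]
width: 0.007
```

carry_out([
  [[0,40,-1,0,0,0,0],[0,78,-2,0,0,0,0],[0,80,-3,0,-0.01,0,0],[5,80,-3,0,-0.01,0,0],[8,80,-3,0,-0.01,0,0]],
])

```text
time: 12.22
position: [0.5135, 0.0644, 0.0287]
tool_rot: [-0.0, 0.999, 0.001, 0.038]
contact_force: [0.4, -0.4, -0.4]
width: 0.005
```

carry_out([
  [[2,0,0,0,0,0,0],[4,0,0,0,0,0,0],[5,0,0,0,0,0,0],[6,0,0,0,0,0,0],[7,0,0,0,0,0,0]],
])

```text
time: 12.63
position: [0.5207, 0.0636, 0.0287]
tool_rot: [-0.0, 0.999, 0.001, 0.038]
contact_force: [-0.1, -0.0, 1.1]
width: 0.004
```

carry_out([
  [[1,0,0,0,0,0,0],[2,0,0,0,0,0,0],[3,0,0,0,0,0,0],[4,0,0.5,0,0,0,0],[5,0,0.5,0,0,0,0]],
])

```text
time: 13.05
position: [0.5257, 0.0636, 0.0292]
tool_rot: [-0.0, 0.999, 0.001, 0.038]
contact_force: [-0.9, -0.6, -0.2]
width: 0.007
```

carry_out([
  [[2,0.5,0,0,0,0,0],[4,1,0.5,0,0,0,0],[6,2,0.5,0,0,0,0],[8,2.5,0.5,0,0,0,0],[10,3.5,0.5,0,0,0,0]],
])

```text
time: 13.47
position: [0.5324, 0.0667, 0.0289]
tool_rot: [0.0, 0.999, 0.001, 0.034]
contact_force: [-6.1, -2.4, 4.1]
width: 0.006
```

carry_out([
  [[2,0.5,0,0,0,0,0],[4,1,0.5,0,0,0,0],[6,2,0.5,0,0,0,0],[8,2.5,0.5,0,0,0,0],[10,3,0.5,0,0,0,0]],
])

```text
time: 13.88
position: [0.5392, 0.0695, 0.0285]
tool_rot: [0.001, 1.0, 0.001, 0.031]
contact_force: [-9.0, -0.8, 5.2]
width: 0.005
```

carry_out([
  [[2,0.5,0,0,0,0,0],[4,1,0.5,0,0,0,0],[6,1.5,0.5,0,0,0,0],[8,2,0.5,0,0,0,0],[10,2,0.5,0,0,0,0]],
])

```text
time: 14.3
position: [0.5456, 0.0716, 0.028]
tool_rot: [0.001, 1.0, 0.001, 0.028]
contact_force: [-9.9, 3.2, 3.3]
width: 0.002
```

```bash
python3 snap.py 5 side wrist scene
```

```text
14.45 [0.54623437 0.07170082 0.02801632] [-7.1450064   1.94878116  1.09915705] 0.004573188100816533
```

View pics/sidec5.png

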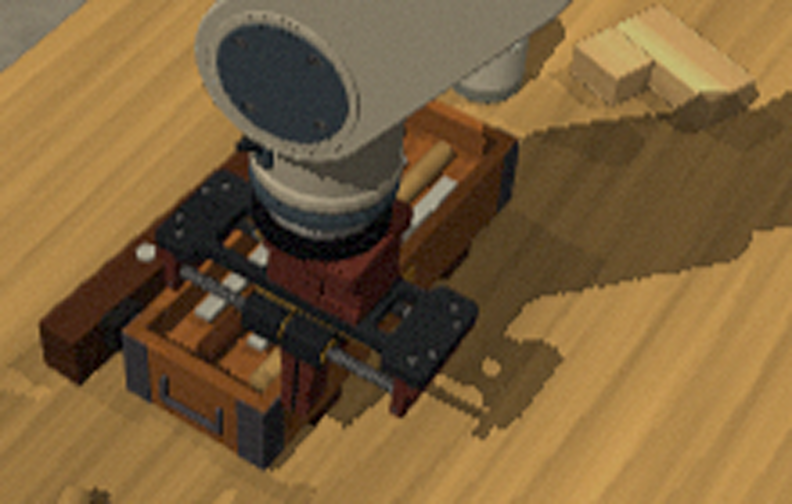

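View pics/wrist5.png

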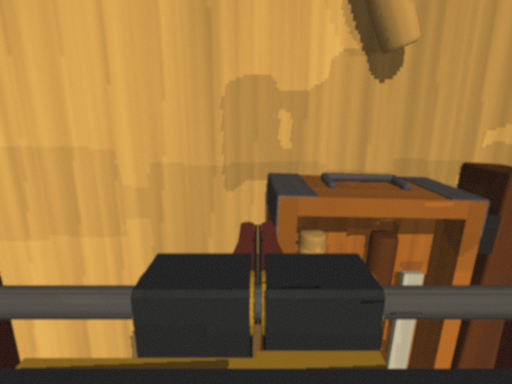

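carry_out([
  [[2,0.3,0.5,0,0,0,0],[4,0.6,1,0,0,0,0],[6,1,1.5,0,0,0,0],[8,1,1.5,0,0,0,0],[10,1.5,1.5,0,0,0,0]],
])

```text
time: 14.87
position: [0.5531, 0.0733, 0.0283]
tool_rot: [0.001, 1.0, 0.001, 0.025]
contact_force: [-7.3, 1.1, 0.2]
width: 0.01
```

carry_out([
  [[2,0.3,0.5,0,0,0,0],[4,0.5,0.5,0,0,0,0],[6,0.5,0.5,0,0,0,0],[8,1,1,0,0,0,0],[10,1,1,0,0,0,0]],
])

```text
time: 15.28
position: [0.5605, 0.0747, 0.0283]
tool_rot: [0.001, 1.0, 0.0, 0.023]
contact_force: [-5.1, 3.2, -2.3]
width: 0.004
```

```bash
python3 snap.py 6 side wrist scene
```

```text
15.4333 [0.5610986  0.07474517 0.02836224] [-3.97692913  2.62640333 -2.11138226] 0.005366045411570909
```

View pics/sidec6.png

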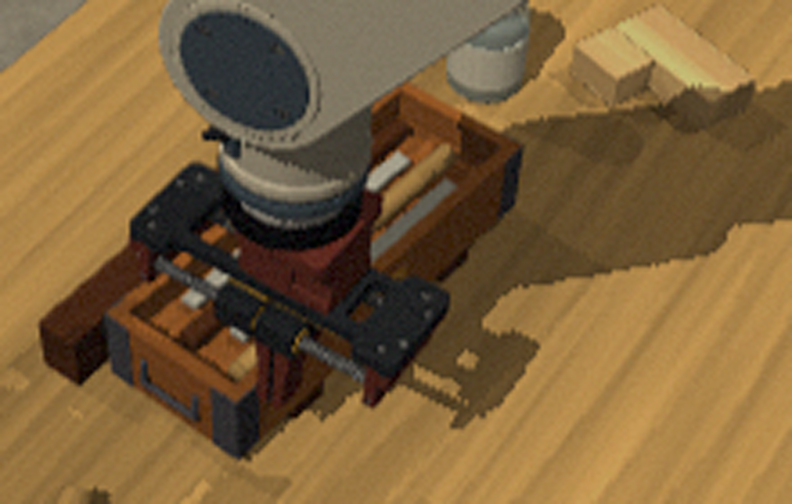

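View pics/wrist6.png

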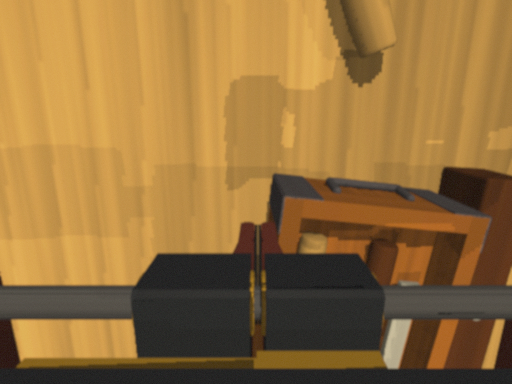

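```bash
python3 -c "
from pose import *
pose((240,400),(106,312),(404,84),(521,146))"
```

```text
{'NL': array([570.,  99.]), 'FL': array([681.,  89.]), 'FR': array([ 639., -204.]), 'NR': array([ 538., -194.])} L 295.4712941221917
c [607.00430645 -52.28798954] yaw -7.2071989214657135
near_left [567.5  73.7]
near_right [ 537.4 -164.4]
far_left in stop [ -6.3 113.7]
far_right in stop [ -20.6 -125.9]
chest in stop [-68.4  -2.8]
rel yaw -3.4071989214657132
```

carry_out([
  [[-38,0,0,0,0,0,0],[-50,-36,0,0,-0.02,0,0],[-52,-77,0,0,-0.03,0,0],[-52,-118,0,0,-0.03,0,0],[-52,-158,0,0,-0.03,0,0]],
])

```text
time: 15.85
position: [0.5093, -0.0846, 0.0287]
tool_rot: [0.001, 0.999, 0.001, 0.039]
contact_force: [0.9, 0.9, -0.4]
width: 0.005
```

carry_out([
  [[0,-40,-1,0,0,0,0],[0,-78,-1,0,0,0,0],[0,-80,-1,0,0,0,0],[5,-80,-1,0,0,0,0],[9,-80,-1,0,0,0,0]],
])

```text
time: 16.27
position: [0.5188, -0.1645, 0.0277]
tool_rot: [0.001, 0.999, 0.001, 0.039]
contact_force: [0.7, 0.1, -0.3]
width: 0.008
```

carry_out([
  [[2,0,0,0,0,0,0],[4,0,0,0,0,0,0],[6,0,0,0,0,0,0],[8,0,0.5,0,0,0,0],[9,0,0.5,0,0,0,0]],
])

```text
time: 16.68
position: [0.5283, -0.1637, 0.0283]
tool_rot: [0.001, 0.999, 0.001, 0.039]
contact_force: [0.0, 0.9, -0.1]
width: 0.004
```

carry_out([
  [[1,0,0,0,0,0,0],[2,0,0,0,0,0,0],[3,0,0,0,0,0,0],[4,0,0.5,0,0,0,0],[5,-0.5,0.5,0,0,0,0]],
])

```text
time: 17.1
position: [0.5333, -0.1643, 0.0289]
tool_rot: [0.001, 0.999, 0.001, 0.039]
contact_force: [-0.4, 0.9, 1.0]
width: 0.006
```

carry_out([
  [[2,-0.8,0.5,0,0,0,0],[4,-1.6,1,0,0,0,0],[6,-2.4,1,0,0,0,0],[8,-3.2,1.5,0,0,0,0],[10,-4,1.5,0,0,0,0]],
])

```text
time: 17.52
position: [0.5411, -0.1678, 0.0294]
tool_rot: [0.0, 0.999, 0.001, 0.037]
contact_force: [-5.3, -0.9, -2.7]
width: 0.007
```

carry_out([
  [[2,-0.6,0,0,0,0,0],[4,-1.2,0.5,0,0,0,0],[6,-2,0.5,0,0,0,0],[8,-2.5,0.5,0,0,0,0],[10,-3,0.5,0,0,0,0]],
])

```text
time: 17.93
position: [0.5502, -0.1708, 0.0293]
tool_rot: [0.0, 0.999, 0.001, 0.036]
contact_force: [-4.9, -1.5, -3.5]
width: 0.007
```

carry_out([
  [[1,-0.3,0,0,0,0,0],[2,-0.6,0.5,0,0,0,0],[3,-1,0.5,0,0,0,0],[4,-1,0.5,0,0,0,0],[5,-1.5,0.5,0,0,0,0]],
])

```text
time: 18.35
position: [0.551, -0.1712, 0.0291]
tool_rot: [-0.001, 0.999, 0.001, 0.032]
contact_force: [-19.0, 3.2, 12.4]
width: 0.002
```

```bash
python3 snap.py 7 side wrist
```

```text
18.45 [ 0.55097038 -0.17116076  0.02911359] [-14.77469709   1.8713806    7.9654322 ] 0.005511768905145612
```

View pics/sidec7.png

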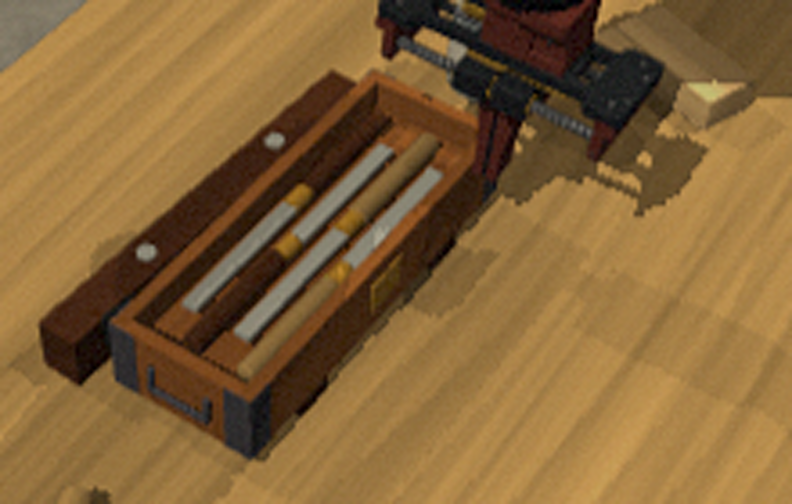

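```bash
python3 -c "
from pose import *
pose((250,400),(112,322),(374,73),(495,133))"
```

```text
{'NL': array([565.,  96.]), 'FL': array([672.,  94.]), 'FR': array([ 663., -202.]), 'NR': array([ 559., -195.])} L 293.43370978210436
c [615.09726819 -51.84832714] yaw -1.4904108727339784
near_left [563.2  69.5]
near_right [ 557.  -170.4]
far_left in stop [-10.2 120.3]
far_right in stop [  -0.5 -119.5]
chest in stop [-60.3  -1.8]
rel yaw 2.309589127266021
```

carry_out([
  [[-8,0,0,0,0,0,0],[-30,0,0,0,0,0,0],[-38,38,0,0,0,0,0],[-38,78,0,0,0,0,0],[-38,118,0,0,0,0,0]],
])

```text
time: 18.87
position: [0.5143, -0.053, 0.0299]
tool_rot: [-0.001, 0.999, -0.0, 0.034]
contact_force: [0.2, 0.2, -1.0]
width: 0.004
```

carry_out([
  [[0,40,0,0,0,0,0],[4,80,-1,0,-0.01,0,0],[12,120,-1,0,-0.01,0,0],[24,122,-1,0,-0.01,0,0],[32,122,-1,0,-0.01,0,0]],
])

```text
time: 19.28
position: [0.5491, 0.0719, 0.0299]
tool_rot: [-0.002, 0.999, 0.002, 0.041]
contact_force: [-0.3, -0.3, 0.7]
width: 0.005
```

carry_out([
  [[2,0,0,0,0,0,0],[4,0,0,0,0,0,0],[6,0,0,0,0,0,0],[8,0,0,0,0,0,0],[9,0,0,0,0,0,0]],
])

```text
time: 19.7
position: [0.5579, 0.0708, 0.0299]
tool_rot: [-0.001, 0.999, 0.001, 0.041]
contact_force: [-2.3, -0.3, 0.9]
width: 0.012
```

carry_out([
  [[1,0,0,0,0,0,0],[2,0,0.5,0,0,0,0],[3,0,0.5,0,0,0,0],[4,0.5,1,0,0,0,0],[5,1,1,0,0,0,0]],
])

```text
time: 20.12
position: [0.5602, 0.0712, 0.0298]
tool_rot: [-0.001, 0.999, 0.001, 0.038]
contact_force: [-5.5, -1.8, -1.5]
width: 0.009
```

carry_out([
  [[1,0.3,0.5,0,0,0,0],[2,0.6,0.5,0,0,0,0],[3,0.8,1,0,0,0,0],[4,1,1,0,0,0,0],[5,1.2,1,0,0,0,0]],
])

```text
time: 20.53
position: [0.5629, 0.0721, 0.03]
tool_rot: [-0.001, 0.999, 0.001, 0.036]
contact_force: [-6.7, -0.0, -0.3]
width: 0.002
```

carry_out([
  [[1,0.2,0.5,0,0,0,0],[2,0.4,0.5,0,0,0,0],[2.5,0.6,1,0,0,0,0],[3,0.6,1,0,0,0,0],[3.5,0.8,1,0,0,0,0]],
])

```text
time: 20.95
position: [0.5646, 0.0727, 0.0303]
tool_rot: [-0.001, 0.999, 0.001, 0.034]
contact_force: [-6.8, -0.2, -1.3]
width: 0.008
```

carry_out([
  [[1,0.2,0,0,0,0,0],[2,0.4,0.5,0,0,0,0],[3,0.6,0.5,0,0,0,0],[3.5,0.6,0.5,0,0,0,0],[4,0.8,0.5,0,0,0,0]],
])

```text
time: 21.37
position: [0.5666, 0.0734, 0.0301]
tool_rot: [-0.001, 0.999, 0.001, 0.032]
contact_force: [-5.8, -0.2, 0.8]
width: 0.001
```

carry_out([
  [[0.5,0.2,0,0,0,0,0],[1,0.3,0.5,0,0,0,0],[1.5,0.3,0.5,0,0,0,0],[2,0.4,0.5,0,0,0,0],[2.5,0.5,0.5,0,0,0,0]],
])

```text
time: 21.78
position: [0.5666, 0.0735, 0.03]
tool_rot: [-0.0, 1.0, 0.0, 0.03]
contact_force: [-10.2, -1.4, 4.5]
width: 0.003
```

carry_out([
  [[0.5,0.2,0,0,0,0,0],[1,0.3,0.5,0,0,0,0],[1.5,0.3,0.5,0,0,0,0],[2,0.4,0.5,0,0,0,0],[2.5,0.5,0.5,0,0,0,0]],
])

```text
time: 22.2
position: [0.5664, 0.0736, 0.03]
tool_rot: [0.0, 1.0, 0.0, 0.027]
contact_force: [-11.4, -2.2, 6.0]
width: 0.003
```

carry_out([
  [[-8,0,0,0,0,0,0],[-30,0,0,0,-0.02,0,0],[-38,-38,0,0,-0.03,0,0],[-38,-78,0,0,-0.03,0,0],[-38,-118,0,0,-0.03,0,0]],
])

```text
time: 22.62
position: [0.5292, -0.045, 0.0307]
tool_rot: [0.0, 0.999, 0.002, 0.044]
contact_force: [1.2, -0.1, -0.0]
width: 0.008
```

carry_out([
  [[0,-40,0,0,0,0,0],[0,-80,0,0,0,0,0],[0,-120,0,0,0,0,0],[0,-124,0,0,0,0,0],[2,-124,0,0,0,0,0]],
])

```text
time: 23.03
position: [0.5323, -0.1718, 0.0313]
tool_rot: [0.001, 0.999, -0.0, 0.046]
contact_force: [0.5, 0.5, 1.0]
width: 0.005
```

```bash
python3 snap.py 8 side wrist scene
```

```text
23.1833 [ 0.53167659 -0.16811975  0.03082937] [0.02406965 0.46411289 0.36089832] 0.0030071968976214665
```

View pics/sidec8.png

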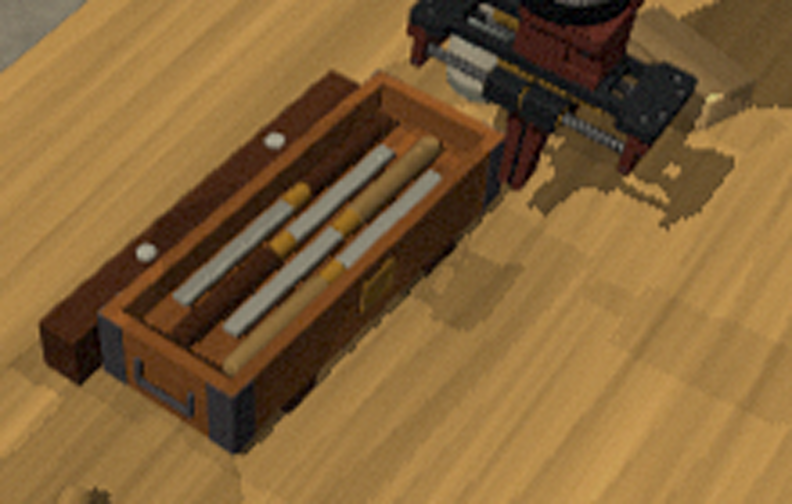

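View pics/scene8.png

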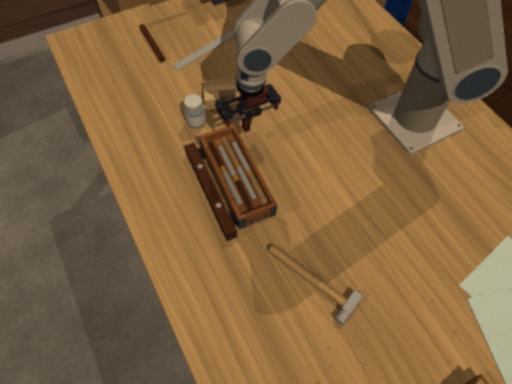

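```bash
python3 -c "
from pose import *
pose((238,392),(100,312),(378,72),(503,135))"
```

```text
{'NL': array([575.,  95.]), 'FL': array([684.,  91.]), 'FR': array([ 661., -204.]), 'NR': array([ 554., -197.])} L 294.46268922543106
c [618.46762012 -53.66792579] yaw -4.246820658624842
near_left [572.5  70.1]
near_right [ 554.7 -169.3]
far_left in stop [ -0.9 116.1]
far_right in stop [  -2.8 -123.9]
chest in stop [-56.8  -3.4]
rel yaw -0.4468206586248421
```

carry_out([
  [[4,0,-1,0,0,0,0],[8,0,-1,0,0,0,0],[10,0,-1,0,0,0,0],[11,0,-1,0,0,0,0],[12,0,-1,0,0,0,0]],
])

```text
time: 23.6
position: [0.544, -0.1675, 0.0298]
tool_rot: [0.0, 0.999, 0.003, 0.044]
contact_force: [-0.2, 0.2, 0.8]
width: 0.006
```

carry_out([
  [[1,0,0,0,0,0,0],[2,0,0,0,0,0,0],[3,0,0,0,0,0,0],[4,0,0.5,0,0,0,0],[4,0,0.5,0,0,0,0]],
])

```text
time: 24.02
position: [0.5483, -0.1676, 0.0304]
tool_rot: [0.0, 0.999, 0.003, 0.045]
contact_force: [0.0, -0.5, 0.2]
width: 0.002
```

carry_out([
  [[0.5,0,0,0,0,0,0],[1,0,0,0,0,0,0],[1.5,0,0.5,0,0,0,0],[2,0,0.5,0,0,0,0],[2.5,0,0.5,0,0,0,0]],
])

```text
time: 24.43
position: [0.5488, -0.1675, 0.0303]
tool_rot: [-0.0, 0.999, 0.003, 0.043]
contact_force: [-8.1, -2.4, 2.9]
width: 0.006
```

carry_out([
  [[0.5,0,0.3,0,0,0,0],[1,0,0.5,0,0,0,0],[1.5,-0.3,0.5,0,0,0,0],[2,-0.5,0.8,0,0,0,0],[2.5,-0.5,1,0,0,0,0]],
])

```text
time: 24.85
position: [0.5493, -0.1676, 0.0305]
tool_rot: [-0.001, 0.999, 0.003, 0.041]
contact_force: [-6.3, -1.6, -3.1]
width: 0.001
```

carry_out([
  [[0.5,0,0.3,0,0,0,0],[1,0,0.5,0,0,0,0],[1.5,-0.3,0.5,0,0,0,0],[2,-0.5,0.8,0,0,0,0],[2.5,-0.5,1,0,0,0,0]],
])

```text
time: 25.27
position: [0.5503, -0.1677, 0.0308]
tool_rot: [-0.001, 0.999, 0.003, 0.039]
contact_force: [-4.8, -1.8, -3.7]
width: 0.005
```

carry_out([
  [[0.5,0,0.3,0,0,0,0],[1,0,0.3,0,0,0,0],[1.5,-0.3,0.3,0,0,0,0],[2,-0.5,0.3,0,0,0,0],[2.5,-0.5,0.3,0,0,0,0]],
])

```text
time: 25.68
position: [0.5513, -0.1679, 0.0307]
tool_rot: [-0.001, 0.999, 0.003, 0.038]
contact_force: [-6.6, -2.0, 0.7]
width: 0.007
```

carry_out([
  [[0.5,0,0.3,0,0,0,0],[1,0,0.3,0,0,0,0],[1.5,-0.3,0.3,0,0,0,0],[2,-0.5,0.3,0,0,0,0],[2.5,-0.5,0.3,0,0,0,0]],
])

```text
time: 26.1
position: [0.5515, -0.1678, 0.0307]
tool_rot: [-0.002, 0.999, 0.003, 0.036]
contact_force: [-11.7, -1.1, 5.8]
width: 0.01
```

carry_out([
  [[-8,0,0,0,0,0,0],[-24,0,0,0,0,0,0],[-24,38,0,0,-0.01,0,0],[-24,78,0,0,-0.01,0,0],[-24,118,0,0,-0.01,0,0]],
])

```text
time: 26.52
position: [0.5286, -0.0493, 0.0314]
tool_rot: [-0.002, 0.999, 0.001, 0.042]
contact_force: [0.6, 0.2, -0.5]
width: 0.006
```

carry_out([
  [[2,40,0,0,0,0,0],[8,80,0,0,0,0,0],[16,118,0,0,0,0,0],[22,122,0,0,0,0,0],[28,122,0,0,0,0,0]],
])

```text
time: 26.93
position: [0.5582, 0.0753, 0.0321]
tool_rot: [-0.002, 0.999, 0.004, 0.044]
contact_force: [0.0, 0.3, -0.2]
width: 0.005
```

carry_out([
  [[2,0,0,0,0,0,0],[3,0,0,0,0,0,0],[4,0,0,0,0,0,0],[5,0,0,0,0,0,0],[5,0,0,0,0,0,0]],
])

```text
time: 27.35
position: [0.5633, 0.0742, 0.032]
tool_rot: [-0.002, 0.999, 0.003, 0.044]
contact_force: [-0.7, -0.2, 0.5]
width: 0.007
```

carry_out([
  [[0.5,0,0,0,0,0,0],[1,0,0,0,0,0,0],[1.5,0,0,0,0,0,0],[2,0,0.3,0,0,0,0],[2.5,0,0.3,0,0,0,0]],
])

```text
time: 27.77
position: [0.5658, 0.0742, 0.0324]
tool_rot: [-0.002, 0.999, 0.003, 0.044]
contact_force: [0.2, 0.5, 0.2]
width: 0.006
```

carry_out([
  [[0.5,0,0.3,0,0,0,0],[1,0,0.3,0,0,0,0],[1.5,0,0.5,0,0,0,0],[2,0,0.5,0,0,0,0],[2.5,0,0.5,0,0,0,0]],
])

```text
time: 28.18
position: [0.5669, 0.0742, 0.0326]
tool_rot: [-0.002, 0.999, 0.003, 0.043]
contact_force: [-5.7, 0.2, 3.9]
width: -0.002
```

carry_out([
  [[0.5,0,0.3,0,0,0,0],[1,0,0.3,0,0,0,0],[1.5,0,0.5,0,0,0,0],[2,0,0.5,0,0,0,0],[2.5,0,0.5,0,0,0,0]],
])

```text
time: 28.6
position: [0.5669, 0.0741, 0.0325]
tool_rot: [-0.002, 0.999, 0.003, 0.04]
contact_force: [-10.1, 1.3, 6.5]
width: 0.01
```

carry_out([
  [[0,0,0.8,0,0,0,0],[0.5,0,1.5,0,0,0,0],[1,0,2,0,0,0,0],[1.5,0,2.5,0,0,0,0],[2,0,2.5,0,0,0,0]],
])

```text
time: 29.02
position: [0.5673, 0.074, 0.0344]
tool_rot: [-0.002, 0.999, 0.002, 0.039]
contact_force: [-7.0, 0.6, -0.0]
width: 0.006
```

carry_out([
  [[0.5,0,0.3,0,0,0,0],[1,0,0.6,0,0,0,0],[1.5,0,0.8,0,0,0,0],[2,0,1,0,0,0,0],[2.5,0,1,0,0,0,0]],
])

```text
time: 29.43
position: [0.568, 0.074, 0.0347]
tool_rot: [-0.002, 0.999, 0.002, 0.037]
contact_force: [-7.7, 1.2, 0.5]
width: 0.005
```

carry_out([
  [[0.5,0,0.5,0,-0.003,0,0],[1,0,0.8,0,-0.005,0,0],[1.5,0,1,0,-0.005,0,0],[2,0,1.2,0,-0.005,0,0],[2.5,0,1.2,0,-0.005,0,0]],
])

```text
time: 29.85
position: [0.5682, 0.0739, 0.0351]
tool_rot: [-0.002, 0.999, 0.002, 0.037]
contact_force: [-10.5, 1.3, 0.7]
width: 0.007
```

carry_out([
  [[0.5,0,0.5,0,-0.003,0,0],[1,0,0.8,0,-0.005,0,0],[1.5,0,1,0,-0.005,0,0],[2,0,1.2,0,-0.005,0,0],[2.5,0,1.2,0,-0.005,0,0]],
])

```text
time: 30.27
position: [0.5685, 0.0738, 0.0355]
tool_rot: [-0.002, 0.999, 0.002, 0.037]
contact_force: [-9.6, 2.0, -0.6]
width: 0.003
```

carry_out([
  [[1,0,0.5,0,-0.003,0,0],[2,0,1,0,-0.005,0,0],[2.5,0,1.2,0,-0.005,0,0],[3,0,1.4,0,-0.005,0,0],[3.3,0,1.6,0,-0.005,0,0]],
])

```text
time: 30.68
position: [0.5733, 0.0738, 0.0378]
tool_rot: [-0.002, 0.999, 0.002, 0.041]
contact_force: [0.7, 0.2, -0.2]
width: 0.004
```

```bash
python3 snap.py 9 wrist
```

```text
30.7333 [0.57393705 0.07386864 0.03800124] [-0.94286432  0.68921387 -0.20812523] 0.0030458044514298553
```

View pics/wrist9.png

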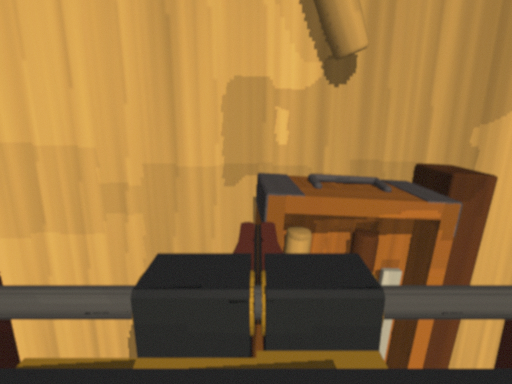

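carry_out([
  [[-8,0,-2,0,0,0,0],[-36,0,-6,0,0,0,0],[-40,-38,-7,0,0,0,0],[-40,-78,-7,0,0,0,0],[-40,-118,-7,0,0,0,0]],
])

```text
time: 31.15
position: [0.534, -0.0447, 0.0312]
tool_rot: [-0.002, 0.999, 0.004, 0.043]
contact_force: [1.8, 0.4, -0.1]
width: 0.005
```

carry_out([
  [[0,-40,0,0,0,0,0],[0,-80,0,0,0,0,0],[0,-120,0,0,0,0,0],[0,-124,0,0,0,0,0],[0,-124,0,0,0,0,0]],
])

```text
time: 31.57
position: [0.5346, -0.1713, 0.0315]
tool_rot: [-0.001, 0.999, 0.002, 0.044]
contact_force: [-0.1, 0.1, 0.1]
width: 0.007
```

```bash
python3 snap.py 10 side wrist
```

```text
31.6667 [ 0.53384168 -0.1683291   0.03115708] [-0.80416939  0.76707042 -0.10699725] 0.004736876370782894
```

View pics/sidec10.png

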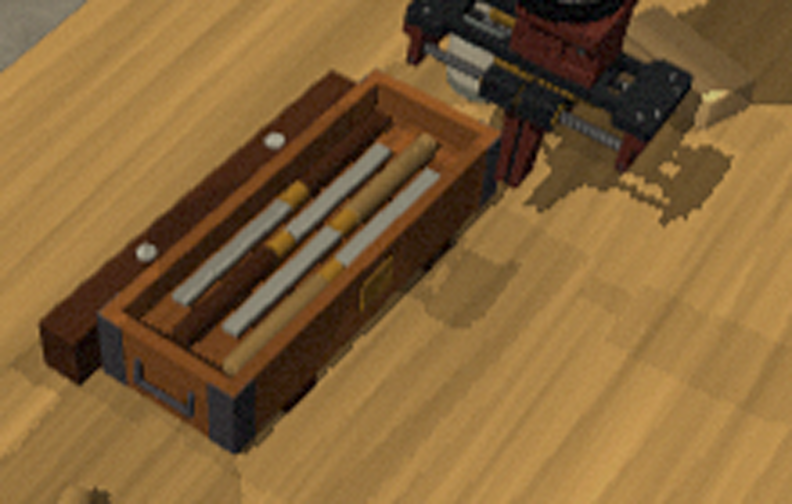

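```bash
python3 - <<'E'
import cv2,numpy as np
a=cv2.imread('pics/side8.png',0);b=cv2.imread('pics/side10.png',0)
for n,(x,y,w,h) in {'left end':(196,192,50,42),'left chisels':(212,175,40,30),'right inner':(268,140,25,22),'stop':(182,170,16,20),'chisR':(255,150,40,30)}.items():
    p=a[y:y+h,x:x+w].astype(np.float32)
    q=b[y:y+h,x:x+w].astype(np.float32)
    # ECC for sub-pixel
    W=np.eye(2,3,dtype=np.float32)
    c,W=cv2.findTransformECC(p,q,W,cv2.MOTION_TRANSLATION,(3,100,1e-5))
    print(n,W[:,2],c)
a=cv2.imread('pics/sidec8.png');b=cv2.imread('pics/sidec10.png')
o=np.hstack([a[240:480,20:400],b[240:480,20:400]]);cv2.imwrite('pics/cmp.png',o)
w=cv2.imread('pics/wrist10.png');cv2.imwrite('pics/w10.png',w)
E
```

```text
left end [-0.15724555 -0.01112388] 0.9952489362187394
left chisels [-0.27973038 -0.10606821] 0.9888598912033224
right inner [-0.8708044 -0.4091428] 0.9729886074139541
stop [-0.12726367  1.0111299 ] 0.9145992097778335
chisR [-0.6777158 -0.3818621] 0.9851772656392791
```

View pics/cmp.png

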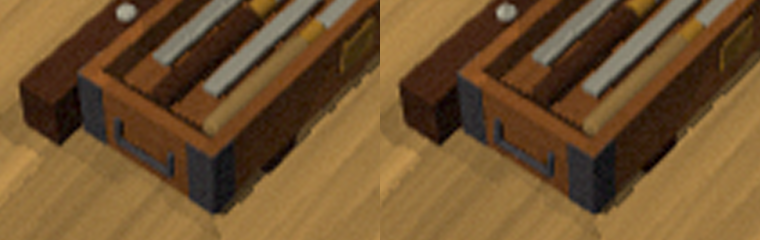

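View pics/w10.png

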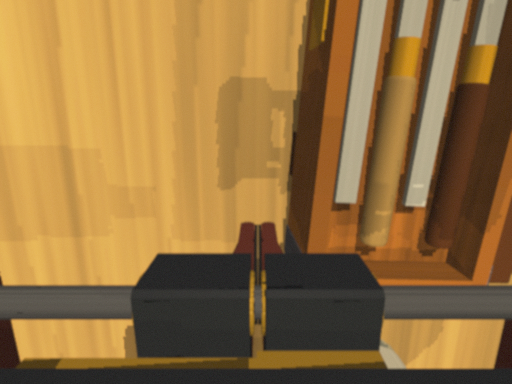

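carry_out([
  [[4,0,9,0,0,0,0],[8,0,9,0,0,0,0],[12,0,9,0,0,0,0],[14,0,9,0,0,0,0],[15,0,9,0,0,0,0]],
])

```text
time: 32.08
position: [0.5496, -0.1676, 0.0403]
tool_rot: [-0.002, 0.999, 0.004, 0.043]
contact_force: [0.5, 0.6, -0.7]
width: 0.006
```

carry_out([
  [[0.7,0,0,0,0,0,0],[1.4,0,0,0,0,0,0],[2,0,0,0,0,0,0],[2.5,0,0,0,0,0,0],[3,0,0,0,0,0,0]],
])

```text
time: 32.5
position: [0.5525, -0.1677, 0.0402]
tool_rot: [-0.002, 0.999, 0.004, 0.043]
contact_force: [0.1, -0.5, 0.4]
width: 0.001
```

carry_out([
  [[0.7,0,0,0,0,0,0],[1.4,0,0,0,0,0,0],[2,0,0,0,0,0,0],[2.5,0,0,0,0,0,0],[3,0,0,0,0,0,0]],
])

```text
time: 32.92
position: [0.5556, -0.1677, 0.0402]
tool_rot: [-0.002, 0.999, 0.004, 0.043]
contact_force: [0.3, -0.3, 0.3]
width: 0.008
```

Indeed the finger goes further here without contact; go on slowly.

carry_out([
  [[0.7,0,0,0,0,0,0],[1.4,0,0,0,0,0,0],[2,0,0,0,0,0,0],[2.5,0,0,0,0,0,0],[3,0,0,0,0,0,0]],
])

```text
time: 33.33
position: [0.5587, -0.1677, 0.0402]
tool_rot: [-0.002, 0.999, 0.004, 0.043]
contact_force: [-0.2, -0.7, -0.3]
width: 0.007
```

carry_out([
  [[0.5,0,0,0,0,0,0],[1,0,0,0,0,0,0],[1.5,0,0,0,0,0,0],[2,0,0,0,0,0,0],[2,0,0,0,0,0,0]],
])

```text
time: 33.75
position: [0.5608, -0.1677, 0.0402]
tool_rot: [-0.002, 0.999, 0.004, 0.043]
contact_force: [-0.4, 0.6, -0.2]
width: 0.007
```

carry_out([
  [[0.5,0,0,0,0,0,0],[1,0,0,0,0,0,0],[1.5,0,0,0,0,0,0],[2,0,0,0,0,0,0],[2,0,0,0,0,0,0]],
])

```text
time: 34.17
position: [0.5629, -0.1677, 0.0402]
tool_rot: [-0.002, 0.999, 0.004, 0.043]
contact_force: [-1.1, -0.0, 0.9]
width: 0.004
```

```bash
python3 snap.py 11 side wrist; python3 - <<'E'
import cv2
a=cv2.imread('pics/side11.png')[90:190,230:390]
cv2.imwrite('pics/s11.png',cv2.resize(a,None,fx=5,fy=5,interpolation=cv2.INTER_CUBIC))
a=cv2.imread('pics/wrist11.png')[150:350,200:420]
cv2.imwrite('pics/w11.png',cv2.resize(a,None,fx=3,fy=3,interpolation=cv2.INTER_CUBIC))
E
```

```text
34.2667 [ 0.56275422 -0.16769408  0.04019263] [-0.28831026 -0.98446141  0.11901264] 0.006845990763586435
```

View pics/s11.png

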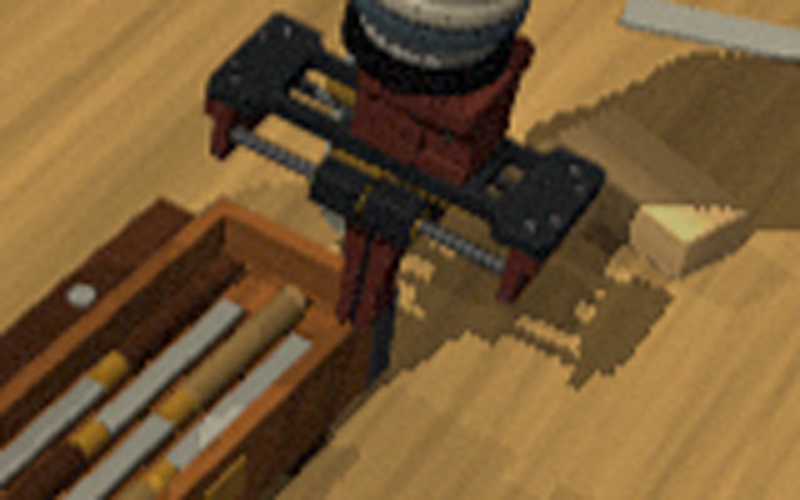

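View pics/w11.png

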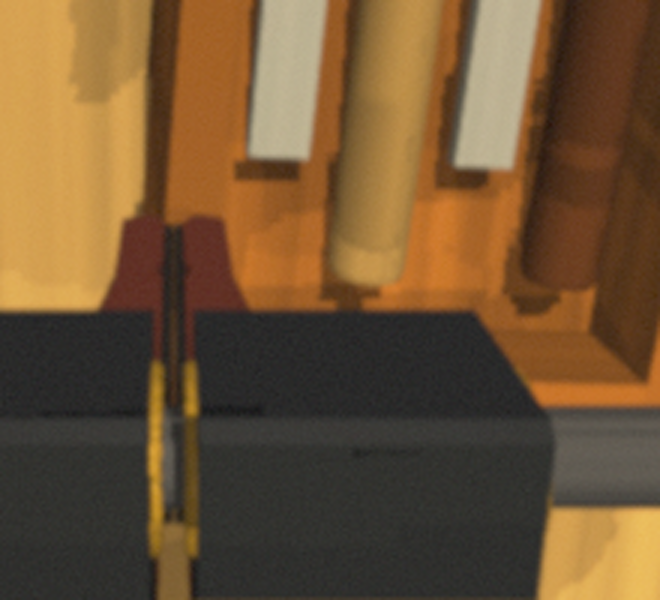

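```bash
python3 - <<'E'
import numpy as np
from station import imaging
for cam,o,k in(('side',(230,90),5),('wrist',(200,150),3)):
    p=imaging.camera_params(cam)
    for X in [(.5628,-.1677,.0402),(.5628-.0135,-.1677,.0402),(.5628+.0135,-.1677,.0402),(.5567,-.1694,.072),(.5567,-.1694,.014)]:
        c=np.array(p['R'])@X+p['t']; u=p['fx']*c[0]/c[2]+p['cx'];v=p['fy']*c[1]/c[2]+p['cy']
        print(cam,X,(u-o[0])*k,(v-o[1])*k)
E
```

```text
side (0.5628, -0.1677, 0.0402) 348.68574133287893 359.173759586339
side (0.5493, -0.1677, 0.0402) 371.8339146439027 369.76711724241454
side (0.5762999999999999, -0.1677, 0.0402) 325.7245312680192 348.66596239797457
side (0.5567, -0.1694, 0.072) 366.6232908315243 316.24298838919276
side (0.5567, -0.1694, 0.014) 356.1513325050572 398.33946118626284
wrist (0.5628, -0.1677, 0.0402) 171.27059881303194 210.85572712830734
wrist (0.5493, -0.1677, 0.0402) 109.0795297215086 212.2367604683941
wrist (0.5762999999999999, -0.1677, 0.0402) 232.76760393623994 209.4901063787161
wrist (0.5567, -0.1694, 0.072) 153.21131014858096 277.1415498407106
wrist (0.5567, -0.1694, 0.014) 137.03061288528866 182.4195235086112
```

carry_out([
  [[-2,0,1,0,0,0,0],[-5,0,1,0,0,0,0],[-10,0,1,0,0,0,0],[-18,0,1,0,0,0,0],[-28,0,1,0,0,0,0]],
])

```text
time: 34.68
position: [0.5341, -0.1676, 0.0412]
tool_rot: [-0.002, 0.999, 0.004, 0.043]
contact_force: [-0.4, -0.2, -0.8]
width: 0.006
```

carry_out([
  [[0,0,-5,0,0,0,0],[0,0,-12,0,0,0,0],[0,0,-19,0,0,0,0],[4,0,-19,0,0,0,0],[6,0,-19,0,0,0,0]],
])

```text
time: 35.1
position: [0.5405, -0.1676, 0.0215]
tool_rot: [-0.002, 0.999, 0.004, 0.043]
contact_force: [-0.4, -0.6, 0.1]
width: 0.003
```

```bash
python3 snap.py 12 side wrist; python3 - <<'E'
import cv2
a=cv2.imread('pics/side12.png')[90:190,230:390]
cv2.imwrite('pics/s12.png',cv2.resize(a,None,fx=5,fy=5,interpolation=cv2.INTER_CUBIC))
import numpy as np
from station import imaging,env
p=imaging.camera_params('side');X=env.get_state()['position']
c=np.array(p['R'])@X+p['t']; u=p['fx']*c[0]/c[2]+p['cx'];v=p['fy']*c[1]/c[2]+p['cy'];print((u-230)*5,(v-90)*5)
E
```

```text
35.2 [ 0.54101939 -0.16773948  0.0221044 ] [-0.75698164 -0.03372299  0.27428338] 0.008201975780503107
382.6384234162853 401.4587596930421
```

View pics/s12.png

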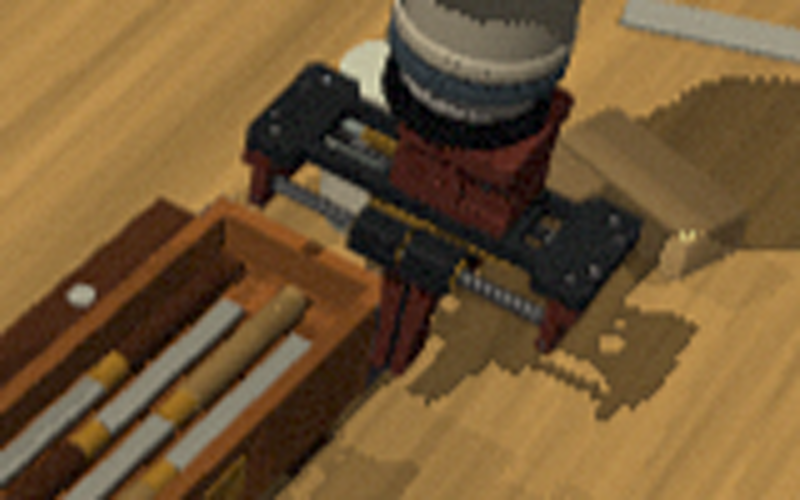

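carry_out([
  [[0,0,-3,0,0,0,0],[0,0,-6,0,0,0,0],[0,0,-9,0,0,0,0],[0,0,-11,0,0,0,0],[0,0,-11,0,0,0,0]],
])

```text
time: 35.62
position: [0.5406, -0.1676, 0.0105]
tool_rot: [-0.002, 0.999, 0.004, 0.043]
contact_force: [0.5, 0.6, -0.2]
width: 0.003
```

carry_out([
  [[1,0,0,0,0,0,0],[2,0,0,0,0,0,0],[2.5,0,0,0,0,0,0],[3,0,0,0,0,0,0],[3.5,0,0,0,0,0,0]],
])

```text
time: 36.03
position: [0.5443, -0.1676, 0.0107]
tool_rot: [-0.002, 0.999, 0.004, 0.043]
contact_force: [0.1, 0.1, -0.3]
width: 0.008
```

carry_out([
  [[0.5,0,0,0,0,0,0],[1,0,0,0,0,0,0],[1.5,0,0,0,0,0,0],[2,0,0,0,0,0,0],[2.5,0,0,0,0,0,0]],
])

```text
time: 36.45
position: [0.5468, -0.1676, 0.0107]
tool_rot: [-0.002, 0.999, 0.004, 0.043]
contact_force: [0.4, 0.2, -0.5]
width: 0.003
```

carry_out([
  [[0.5,0,0,0,0,0,0],[1,0,0,0,0,0,0],[1.5,0,0,0,0,0,0],[2,0,0,0,0,0,0],[2,0,0,0,0,0,0]],
])

```text
time: 36.87
position: [0.549, -0.1677, 0.0107]
tool_rot: [-0.002, 0.999, 0.004, 0.043]
contact_force: [0.1, -0.6, 0.7]
width: 0.006
```

carry_out([
  [[0.5,0,0,0,0,0,0],[1,0,0,0,0,0,0],[1.5,0,0,0,0,0,0],[2,0,0,0,0,0,0],[2,0,0,0,0,0,0]],
])

```text
time: 37.28
position: [0.5511, -0.1677, 0.0107]
tool_rot: [-0.002, 0.999, 0.004, 0.043]
contact_force: [-0.7, 0.5, 0.9]
width: 0.004
```

carry_out([
  [[0.5,0,0,0,0,0,0],[1,0,0,0,0,0,0],[1.5,0,0,0,0,0,0],[2,0,0,0,0,0,0],[2,0,0,0,0,0,0]],
])

```text
time: 37.7
position: [0.5515, -0.1674, 0.0104]
tool_rot: [-0.002, 0.999, 0.004, 0.042]
contact_force: [-4.8, -1.7, 4.3]
width: 0.01
```

carry_out([
  [[0.5,0,0.3,0,0,0,0],[1,0,0.6,0,0,0,0],[1.5,0,0.8,0,0,0,0],[2,0,1,0,0,0,0],[2.5,0,1,0,0,0,0]],
])

```text
time: 38.12
position: [0.5517, -0.1673, 0.0105]
tool_rot: [-0.002, 0.999, 0.004, 0.04]
contact_force: [-8.9, -3.9, 1.1]
width: 0.006
```

carry_out([
  [[0.5,0,0.3,0,0,0,0],[1,0,0.6,0,0,0,0],[1.5,0,0.8,0,0,0,0],[2,0,1,0,0,0,0],[2.5,0,1,0,0,0,0]],
])

```text
time: 38.53
position: [0.5515, -0.1671, 0.0105]
tool_rot: [-0.003, 0.999, 0.004, 0.037]
contact_force: [-10.7, -4.9, 0.6]
width: 0.01
```

carry_out([
  [[0.5,0,0.3,0,0,0,0],[1,0,0.6,0,0,0,0],[1.5,0,0.8,0,0,0,0],[2,0,1,0,0,0,0],[2.5,0,1,0,0,0,0]],
])

```text
time: 38.95
position: [0.5513, -0.167, 0.0106]
tool_rot: [-0.003, 0.999, 0.004, 0.034]
contact_force: [-10.6, -6.0, 1.4]
width: 0.004
```

carry_out([
  [[0.8,-0.3,0.3,0,-0.002,0,0],[1.5,-0.6,0.6,0,-0.004,0,0],[2.2,-0.8,0.8,0,-0.006,0,0],[2.8,-1,1,0,-0.006,0,0],[3.2,-1,1,0,-0.006,0,0]],
])

```text
time: 39.37
position: [0.5513, -0.167, 0.0105]
tool_rot: [-0.004, 0.999, 0.005, 0.034]
contact_force: [-12.1, -0.3, 2.8]
width: 0.006
```

```bash
python3 snap.py 13 side wrist scene; python3 - <<'E'
import cv2,numpy as np
a=cv2.imread('pics/side10.png',0);b=cv2.imread('pics/side13.png',0)
for n,(x,y,w,h) in {'left end':(196,192,50,42),'left chisels':(212,175,40,30),'right inner':(268,140,25,22),'chisR':(255,150,40,30)}.items():
    W=np.eye(2,3,dtype=np.float32)
    c,W=cv2.findTransformECC(a[y:y+h,x:x+w],b[y:y+h,x:x+w],W,cv2.MOTION_TRANSLATION,(3,100,1e-5))
    print(n,W[:,2],c)
E
```

```text
39.5167 [ 0.55131168 -0.16701213  0.01055355] [-9.90684087 -1.2158434   1.57936865] 0.00447889050199102
left end [-0.0468401  -0.02286953] 0.9956786022187915
left chisels [-0.04601939  0.01330026] 0.9986513777605781
right inner [-0.08442095 -0.01329125] 0.9908138923849482
chisR [ 0.02045574 -0.09460122] 0.9965168124082526
```

View pics/sidec13.png

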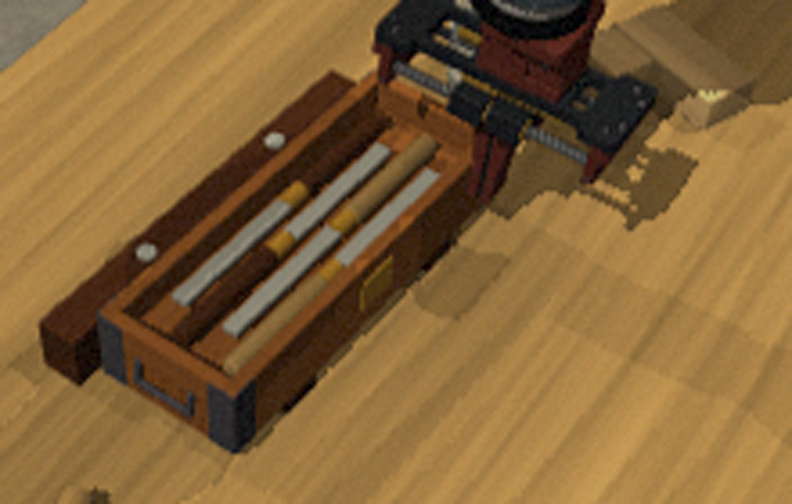

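View pics/wrist13.png

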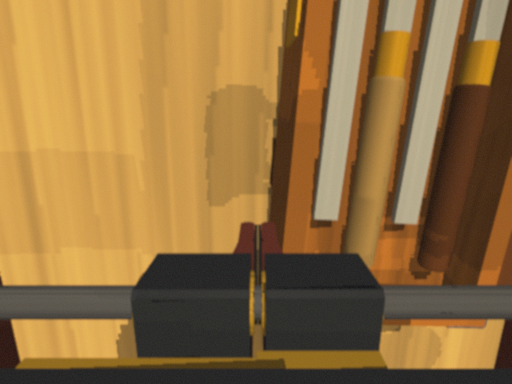

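carry_out([
  [[-8,0,0,0,0,0,0],[-26,0,0,0,-0.01,0,0],[-26,38,0,0,-0.01,0,0],[-26,78,0,0,-0.01,0,0],[-26,118,0,0,-0.01,0,0]],
])

```text
time: 39.93
position: [0.5264, -0.0486, 0.0111]
tool_rot: [-0.004, 0.999, 0.003, 0.041]
contact_force: [0.9, 0.1, -0.0]
width: 0.01
```

carry_out([
  [[2,40,0,0,0,0,0],[8,80,0,0,0,0,0],[16,118,0,0,0,0,0],[24,122,0,0,0,0,0],[30,122,0,0,0,0,0]],
])

```text
time: 40.35
position: [0.5584, 0.0762, 0.0119]
tool_rot: [-0.004, 0.999, 0.005, 0.043]
contact_force: [0.5, -0.6, 0.2]
width: 0.008
```

carry_out([
  [[2,0,0,0,0,0,0],[4,0,0,0,0,0,0],[5,0,0,0,0,0,0],[6,0,0,0,0,0,0],[6.5,0,0,0,0,0,0]],
])

```text
time: 40.77
position: [0.5647, 0.075, 0.0118]
tool_rot: [-0.004, 0.999, 0.004, 0.043]
contact_force: [0.7, 0.3, 0.1]
width: 0.006
```

carry_out([
  [[0.5,0,0,0,0,0,0],[1,0,0,0,0,0,0],[1.5,0,0,0,0,0,0],[2,0,0.3,0,0,0,0],[2.5,0,0.3,0,0,0,0]],
])

```text
time: 41.18
position: [0.5673, 0.075, 0.0121]
tool_rot: [-0.004, 0.999, 0.004, 0.043]
contact_force: [-0.8, -1.0, -0.2]
width: 0.003
```

carry_out([
  [[0.5,0,0,0,0,0,0],[1,0,0.3,0,0,0,0],[1.5,0,0.5,0,0,0,0],[2,0,0.6,0,0,0,0],[2.5,0,0.8,0,0,0,0]],
])

```text
time: 41.6
position: [0.5675, 0.0749, 0.0121]
tool_rot: [-0.004, 0.999, 0.004, 0.041]
contact_force: [-7.1, 0.4, -0.5]
width: 0.003
```

carry_out([
  [[0.5,0,0.3,0,0,0,0],[1,0,0.6,0,0,0,0],[1.5,0,0.8,0,0,0,0],[2,0,1,0,0,0,0],[2.5,0,1,0,0,0,0]],
])

```text
time: 42.02
position: [0.5674, 0.0749, 0.0122]
tool_rot: [-0.004, 0.999, 0.004, 0.038]
contact_force: [-9.6, 1.6, -1.0]
width: 0.008
```

carry_out([
  [[0.5,0,0.3,0,0,0,0],[1,0,0.6,0,0,0,0],[1.5,0,0.8,0,0,0,0],[2,0,1,0,0,0,0],[2.5,0,1,0,0,0,0]],
])

```text
time: 42.43
position: [0.5673, 0.0749, 0.0122]
tool_rot: [-0.004, 0.999, 0.004, 0.035]
contact_force: [-9.6, 2.1, 0.2]
width: 0.006
```

carry_out([
  [[0.8,0,0.3,0,-0.002,0,0],[1.5,0,0.6,0,-0.004,0,0],[2.2,0,0.8,0,-0.006,0,0],[2.8,0,1,0,-0.006,0,0],[3.2,0,1,0,-0.006,0,0]],
])

```text
time: 42.85
position: [0.5673, 0.0749, 0.0122]
tool_rot: [-0.004, 0.999, 0.004, 0.035]
contact_force: [-12.0, 2.1, 1.0]
width: 0.01
```

carry_out([
  [[-8,0,0,0,0,0,0],[-40,0,0,0,0,0,0],[-75,0,10,0,0,0,0],[-100,0,40,0,0,0,0],[-110,0,78,0,0,0,0]],
])

```text
time: 43.27
position: [0.4522, 0.0743, 0.0888]
tool_rot: [-0.003, 0.999, 0.004, 0.032]
contact_force: [0.7, 0.1, 0.1]
width: 0.006
```

carry_out([
  [[0,0,40,0,0,0,0],[-10,0,78,0,0,0,0],[-20,0,116,0,0,0,0],[-30,0,140,0,0,0,0],[-30,0,140,0,0,0,0]],
])

```text
time: 43.68
position: [0.4253, 0.0748, 0.2347]
tool_rot: [-0.004, 0.999, 0.004, 0.039]
contact_force: [1.0, 0.3, -0.7]
width: 0.007
```

```bash
python3 snap.py 14 side wrist scene; python3 - <<'E'
import cv2,numpy as np
a=cv2.imread('pics/side13.png',0);b=cv2.imread('pics/side14.png',0)
for n,(x,y,w,h) in {'left end':(196,192,50,42),'right inner':(268,140,25,22)}.items():
    W=np.eye(2,3,dtype=np.float32)
    c,W=cv2.findTransformECC(a[y:y+h,x:x+w],b[y:y+h,x:x+w],W,cv2.MOTION_TRANSLATION,(3,100,1e-5))
    print(n,W[:,2],c)
E
```

```text
43.8333 [0.42285666 0.07433105 0.22893273] [ 0.05154126  0.77840771 -0.64148667] 0.010657199994320755
left end [-0.08599951  0.16539104] 0.970527546586758
right inner [0.01977726 0.06212439] 0.9782231433565308
```

View pics/sidec14.png

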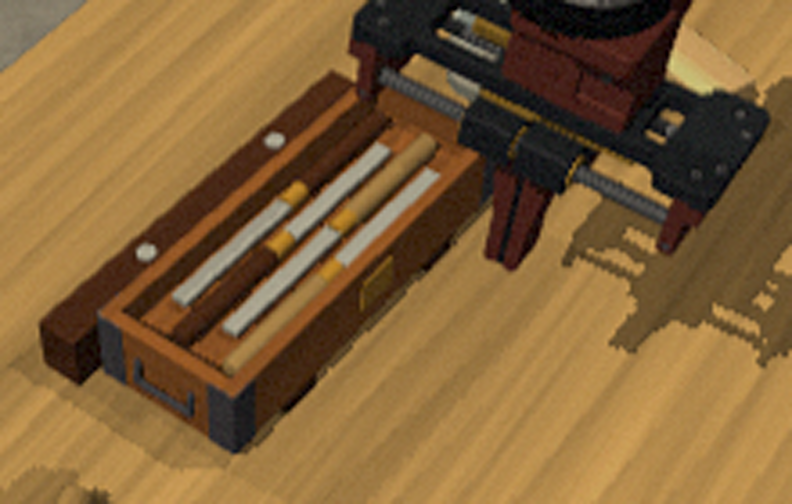

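View pics/scene14.png

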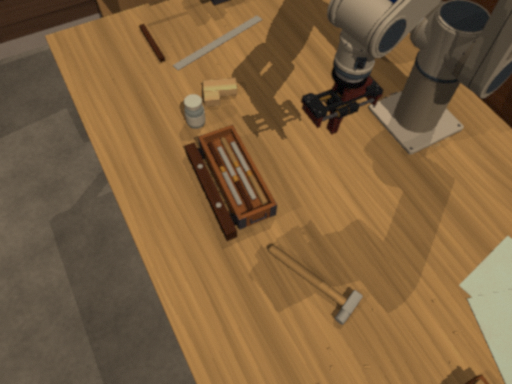

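carry_out([
  [[0,0,0,0,0,0,0],[0,0,0,0,0,0,0],[0,0,0,0,0,0,0],[0,0,0,0,0,0,0],[0,0,0,0,0,0,0]],
])

```text
time: 44.25
position: [0.4227, 0.0743, 0.2282]
tool_rot: [-0.003, 0.999, 0.004, 0.033]
contact_force: [-0.2, 0.1, -0.7]
width: 0.006
```

```bash
python3 -c "
from station import close_job
print(close_job())"
```

```text
the job is handed in; nothing more can be done
None
```

The chest appears home and flush against both buffers, but one push may have gone past the 22 N limit. I walked it forward with alternating pushes at its left and right ends, backed the arm clear and handed in at about 44 s.

**Home check:** in the last pushes about 12 N at each end gave no movement. The contact points put the near face at about -3.85°, against about -3.8° for the stop. In the last full camera fit, taken before the final right-end pushes closed about 2 mm more, the chest's middle was about 3 mm off the stop's middle. The largest slew I measured was about 10°.

**Bystanders:** the hammer and glue jar look unmoved in the pictures. The offcut looked in place too, though I did not measure any of the three.

**Checks that failed or disagreed:**
- **Force:** when the right end first met its buffer, the sensor read (-19.0, 3.2, 12.4) N. That is 19 N along the push, but about 22.9 N in total, so the limit may have been passed for a moment.
- **Finger slip:** during one left-end push, with the fingers raised to about 38 mm, they suddenly moved forward about 5 mm with no load. A test push at the right end at that height also met no resistance. The chest did not move in the pictures. I don't know the cause, but the visible fingertips seemed to sit about 20 mm above the reported point. I lowered the fingers and repeated both end checks, and those are the 12 N results above.

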